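Load the rolling desk caddy, run it straight and park it in its bay

ROBOT

A 6-joint arm with a two-finger parallel gripper is mounted at the origin on the work surface; the furniture and walls round the work are solid. World frame = base frame: x ahead of the robot, y to its left, z up, the work surface at z = 0. Lengths are in m, angles in rad, forces in N, time in s.
With the tool pointing down it reaches from about 0.35 to 0.975 m from the base axis. Payload 4.9 kg.
Tool frame: the origin (TCP) lies at the very end of the fingers, on their centre line; the grasp point (between the pads) lies 19 mm behind it; z points along the fingers, y is the line along which they close (so a half turn about z gives the same grasp; the last joint's range is limited). The gripper opens to 85 mm and grips with 20 to 120 N. Pads are 22 mm wide; open, the fingers measure 114 mm over their backs; the gripper's body (76 mm by 85 mm) begins 54 mm behind the grasp point. The pads swing forward as they close: fully open they stand 13 mm farther back than shut.
Start: joints at [-1.231, 0.053, 1.613, -0, 1.476, -0.119], TCP at [0.277, -0.56, 0.231] pointing down, gripper open.
Joint ranges: [-3.01, 3.01], [-1.01, 2.22], [0.06, 2.58], [-1.02, 4.17], [0.09, 2.62], [-3.14, 3.14]. Speed limits (rad/s): [2.57, 2.57, 3.14, 3.14, 3.14, 3.14].

INTERFACE

Orientations are given as a rotation vector (axis times angle).
In Python, from station import ctrl, imaging gives the robot as it stands.
- The arm moves only by the tool play_rows, never from a script. Its argument "series" is a list of rows, each a list of 3 entries, a list of its own where there are three numbers: the opening, from 0 (shut) to 1 (fully open), then the shift along the tool's x, y, z each as a share of 0.05 m, from -1 to 1, then the turn, a rotation vector about the tool's x, y, z each as a share of 8 degrees, from -1 to 1. In form: [[grip, [dx, dy, dz], [ax, ay, az]], ...]. A call has 1 to 8 rows; each row shifts and turns the commanded pose from where the row before left it, along the tool's axes as they then stand; what a row does not reach is not made up. A row lasts 1/8 s, in which the tool goes at most 62.5 mm and 10.7 degrees, less where a joint would pass 70% of its speed; a pose out of reach is approached as far as the arm can. A call with a number of a shift or a turn outside -1 to 1 is refused whole. A call with a gripper value outside its range is refused whole. The fingers move at their own pace and stop on an object; "force" is the grip in N (left out, the last holds). Time passes only in rows, so rows that do not move let the fingers close. It gives the time, the measured TCP pose, the force, the opening and the grip force at its end, in the units of the state.
- ctrl.get_obs(): the state, without advancing time (a new reading comes with each control period).
- imaging.get_image(name): name is "scene" or "top" or "wrist"; returns a dict with "color" (480x640x3 uint8, blue, green, red), "fx", "fy", "cx", "cy" (pixels), "extrinsics" (4x4, takes a point from world to camera coordinates); the wrist camera has in their place "hand_eye" (4x4, takes a point from camera to tool coordinates, whose origin is the TCP and whose axes are the flange's). Camera axes: x right, y down, z forward; pixel columns grow to the right and rows downward; lengths in m; the calibration is good to about 2 mm. A picture is of the moment at which its call begins: read the wrist's pose just before it. There is no depth.
- ctrl.finish_job(): hands the job in; it is judged then, once.
The state is a dict: "t": time; "q": joint angles; "dq": joint speeds; "effort": joint torques, N m; "tool_pos": TCP position; "tool_rot": TCP orientation; "contact_force": force on the tool from outside, world axes, zero at the start; "wrist_torque": the same for the moment, N m; "opening": finger opening in m; "grip_force": force on a finger pad.
Only numpy, scipy, OpenCV 4.12 (cv2) and the standard library are available. Lean on these libraries where they do the work, as an engineer would, in place of code of your own. Each camera call takes 0.05 s, during which the arm holds its last target. There are 200 camera calls.

TASK

Stand the wooden hand stamp upright in the tray of the little wheeled caddy. Then push the caddy by its leaning handle along the desk until both front castors trail straight behind their pivots, steer it, all wheels on the desk, into the taped bay with its nose at the closed end and its castors still trailing straight, and push the brake plunger on its nose fully down. Leave the ink bottle and the small staple carton where they are.

Things in the scene. Friction and masses are not known exactly. Their poses are not given: they have to be found in the camera images.
- caddy: Aluminium rolling caddy, loose, 0.9 kg. Origin on the desk under the deck's centre; +x to its nose, the way it rolls. Deck 170 x 110 mm, top 42 mm up. Two fixed rear wheels (36 mm, 138 mm over their outer faces) at x = -70 mm, two swivel castors on pivots at x = 55, y = +-42 mm. Tray centred on x = -20 mm. Rolls easily, steers like a shopping trolley
- handle_grip (a point): Centre of the black flat handle paddle, at x = -137.5, z = 140 mm in the caddy's frame (axes the same). 10 mm thick, 56 mm wide (along y), 60 mm long; leans back 30 degrees from vertical (upper edge further to -x, 166 mm up), on two steel rods from the deck's rear edge. Grasp it across its 10 mm from above and behind, the fingers along its slope
- tray_floor (a point): Centre of the tray's floor, 42 mm above the desk; axes as the caddy's. 100 mm (x) by 96 mm (y) inside, walls 4 mm thick and 21 mm high
- caddy_nose (a point): Middle of the caddy deck's front edge, on its top (42 mm up)
- caddy_tail (a point): Middle of the caddy deck's rear edge, on its top (42 mm up)
- castor_left (a joint): Swivel angle of the front left castor (rad): 0 when it trails straight (wheel behind the pivot, towards the caddy's tail), positive anticlockwise from above, stops at +-2.7. Wheel 26 mm across, trail 12 mm: a straight push of some 40 mm brings it to 0
- castor_right (a joint): Swivel angle of the front right castor, likewise
- brake_top (a point): Centre of the top of the grey brake plunger, a round button 26 mm across standing in a black collar on the caddy's deck, at x = +60 mm; its top is 59 mm above the desk while up
- brake (a joint): Brake plunger: 0 up, 0.007 m fully down; it slides vertically against about 2.5 N of friction and stays where it is left
- bay: Parking bay of flat dark tape on the desk, fixed, 190 x 160 mm inside. Origin at its centre; +x points to its closed end, marked by a full-width tape bar; the other corners are L-shaped pieces. The caddy's deck fits with 10 mm to spare all round, its handle overhanging the open end
- bay_nose (a point): Point of the bay, on the desk, over which the middle of the caddy's front edge belongs (85 mm from the bay's centre)
- bay_tail (a point): Point of the bay, on the desk, over which the middle of the caddy's rear edge belongs (85 mm from the bay's centre, towards the open end)
- stamp_mid (a point): Wooden hand stamp standing upright, loose, about 50 g; this point is half-way up its axis, 33 mm above its foot. Foot 27 x 48 x 12 mm; neck 18 mm; round knob 26 mm thick from 32 to 66 mm above the foot, to be grasped from above. At the robot's right it stands some 25 to 60 mm on the robot's side of a fixed 60 mm high paper stack, whose edge runs about along y
- ink_bottle: Bystander: round plastic ink bottle with a nozzle cap, standing, 33 mm thick, 82 mm tall; origin at its foot. It and the stamp may have swapped places
- staple_box: Bystander: small carton 40 x 78 x 30 mm lying beyond the bay's closed end, before the lamp; origin at its underside
Things that resemble listed ones, but are neither listed nor needed, are in the scene too. Of the things like the part that bears stamp_mid, leave any that is pink or red; of the rest the larger one is meant.

How it is judged:
By the outcome, as a careful person would: the job done as asked, in the order asked, and still so for the second after the job is handed in, with the robot touching nothing.
It also fails if it takes over 64 s, if anything falls off the work surface, if the arm or the gripper's body presses on something with over 40 N, if the wrist force passes 120 N, or if a joint passes its speed limit or range.

## Working session

There is one attempt and no reset: what is moved stays moved. The work goes in short steps, Python scripts to look and compute and a tool call to move; the robot and the scene stay as the last step left them, time stands still between calls to the robot, and variables do not carry over. Pictures are saved under pics/ and viewed, at most 10 in all, crops included, and the job is handed in when it is done.

Besides the shell and the picture viewer there is one more tool, called after "Request:" as name([rows], argument=value, ...), one row to a line, values as JSON. play_rows: Moves the arm, as the interface text tells. Shift numbers are shares of 0.05 m and turn numbers shares of 8 degrees, none past 1 either way. Its arguments: {"type":"object","properties":{"series":{"type":"array"},"force":{"type":"number"}},"required":["series"]}

```bash
mkdir -p pics; ls; python3 - <<'E'
from station import ctrl, imaging
import cv2,numpy as np
o=ctrl.get_obs();print(o['t'],o['tool_pos'],o['tool_rot'],o['opening'])
for n in ['scene','top']:
    d=imaging.get_image(n);cv2.imwrite(f'pics/{n}0.png',d['color'])
    np.savez(f'{n}0.npz',**d)
    print(n,d['fx'],d['fy'],d['cx'],d['cy'],np.round(d['extrinsics'],4).tolist())
E
```

```text
pics
0.0 [ 0.27657759 -0.55979397  0.23004712] [-3.05735579e+00 -7.13806924e-01  3.23050043e-04] 0.08571105196205406
scene 535.6586318554458 535.6586318554458 321.5855488248358 239.53005905714082 [[0.8957, -0.4446, 0.0035, -0.3636], [-0.1996, -0.4092, -0.8903, 0.1562], [0.3973, 0.7968, -0.4553, 1.3385], [0.0, 0.0, 0.0, 1.0]]
top 481.6166523330171 481.6166523330171 314.3595857675666 240.42643362105963 [[-0.0173, -0.9998, -0.0022, -0.0293], [-0.9862, 0.0174, -0.1649, 0.3802], [0.1649, -0.0006, -0.9863, 1.3314], [0.0, 0.0, 0.0, 1.0]]
```

View pics/top0.png

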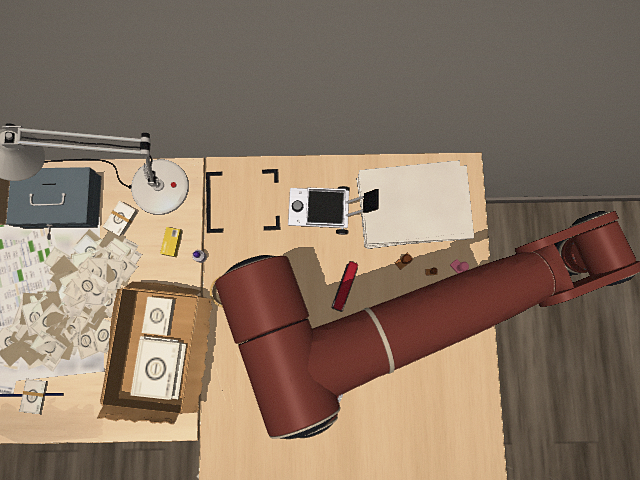

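View pics/scene0.png

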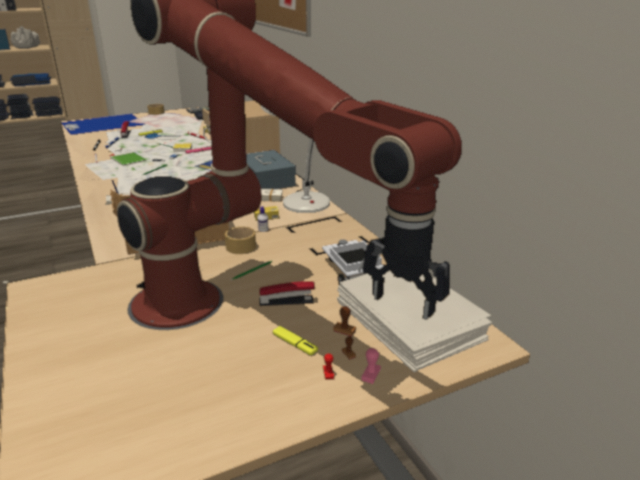

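Top view: caddy at (318,206) with its nose to the left, and the bay at (243,200) with its closed bar at column 210. Stamp candidates are big brown (405,261), small brown (432,271), pink (460,266), and red, hidden here (scene 328,365). I choose the big brown one, at scene (345,318). The ink bottle is at (199,255). One close crop will confirm this.

```bash
cat > h.py <<'E'
import numpy as np,cv2
from scipy.spatial.transform import Rotation as R
def ray(d,u,v):
    E=d['extrinsics'];r=E[:3,:3].T@np.array([(u-d['cx'])/d['fx'],(v-d['cy'])/d['fy'],1.])
    return -E[:3,:3].T@E[:3,3],r
def at(d,u,v,z):
    c,r=ray(d,u,v);return c+r*(z-c[2])/r[2]
def proj(d,p):
    E=d['extrinsics'];q=E[:3,:3]@np.asarray(p)+E[:3,3]
    return np.array([d['fx']*q[0]/q[2]+d['cx'],d['fy']*q[1]/q[2]+d['cy']])
def load(n): return dict(np.load(n))
def wrist():
    from station import ctrl,imaging
    o=ctrl.get_obs();d=dict(imaging.get_image('wrist'))
    T=np.eye(4);T[:3,:3]=R.from_rotvec(o['tool_rot']).as_matrix();T[:3,3]=o['tool_pos']
    d['extrinsics']=np.linalg.inv(T@d['hand_eye']);return d
E
python3 - <<'E'
from h import *
t=load('top0.npz');s=load('scene0.npz')
a=cv2.resize(t['color'][160:245,200:400],(800,340),interpolation=cv2.INTER_CUBIC)
b=cv2.resize(t['color'][240:290,380:480],(400,200),interpolation=cv2.INTER_CUBIC)
c=cv2.resize(s['color'][300:390,310:400],(260,260),interpolation=cv2.INTER_CUBIC)
im=np.zeros((600,800,3),np.uint8);im[:340]=a;im[340:540,:400]=b;im[340:,400:660]=c
cv2.imwrite('pics/c1.png',im)
E
```

```text
(no output)
```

View pics/c1.png

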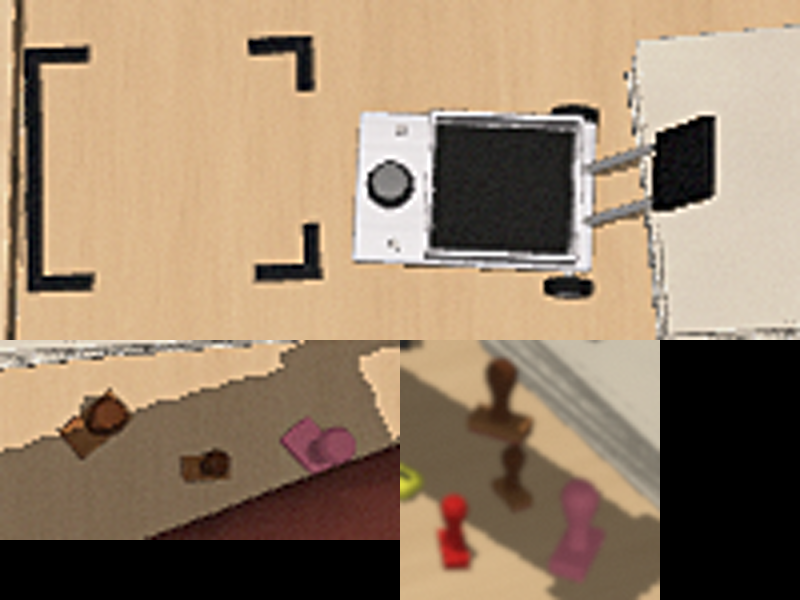

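The crop confirms it: the large brown stamp's knob is at top (406.5,258), the small brown one at (433,270), and the pink one at (461,266). Next I compute world positions.

```bash
cat >> h.py <<'E'
def rows(p1,R1,n,grip,p0=None,R0=None):
    """n equal rows from measured (or given) pose to p1,R1, with rounding carried forward"""
    if p0 is None:
        from station import ctrl
        o=ctrl.get_obs();p0=o['tool_pos'];R0=R.from_rotvec(o['tool_rot'])
    p=np.array(p0,float);q=R0;p1=np.array(p1,float);out=[]
    for k in range(n):
        d=np.round(q.inv().apply((p1-p)/(n-k))/.05,2)
        w=np.round(np.degrees((q.inv()*R1).as_rotvec())/(n-k)/8,2)
        out.append([grip,d.tolist(),w.tolist()])
        p=p+q.apply(d*.05);q=q*R.from_rotvec(np.radians(w*8))
    print(str(out).replace(' ',''));return p,q
def frame(z,y):
    z=np.array(z,float);z/=np.linalg.norm(z);y=np.array(y,float);y-=z*(y@z);y/=np.linalg.norm(y)
    return R.from_matrix(np.c_[np.cross(y,z),y,z])
E
python3 - <<'E'
from h import *
t=load('top0.npz');s=load('scene0.npz')
T=lambda x,y,z:at(t,200+(x-.0)/4,160+y/4,z)
print('bay')
for c in [(42,62),(43,275),(298,54),(304,265)]: print(T(*c,0).round(4))
print('caddy')
for c in [(360,112),(355,262),(597,121),(591,271)]: print(T(*c,.042).round(4))
print('brake',T(390,182,.059),'tray corners',[T(*c,.063).round(4) for c in [(433,113),(583,120),(572,258),(428,250)]])
print('paddle top',[T(*c,.166).round(4) for c in [(714,115),(714,200)]])
print('stack',at(t,367,247,.06),at(t,473,237,.06))
c1,r1=ray(t,406.5,257.75);c2,r2=ray(s,344.6,313.2)
A=np.c_[r1,-r2];k=np.linalg.lstsq(A,c2-c1,rcond=None)[0];print('knob',c1+r1*k[0],c2+r2*k[1])
print('foot',[at(t,380+a/4,240+(b-340)/4,z).round(4) for a,b,z in [(60,432,.012),(82,458,.012),(128,418,.012)]])
o=R.from_rotvec([-3.05735579e+00,-7.13806924e-01,3.2e-4]);print(o.as_matrix().round(2))
print('small',at(t,433.5,270.5,.04))
E
```

```text
bay
[0.5855 0.2685 0.    ]
[0.4247 0.2648 0.    ]
[0.5882 0.0787 0.    ]
[0.4287 0.075  0.    ]
caddy
[0.5311 0.0311 0.042 ]
[0.4219 0.0356 0.042 ]
[ 0.5215 -0.1381  0.042 ]
[ 0.4125 -0.1307  0.042 ]
brake [0.4752605 0.0096611 0.059    ] tray corners [array([ 0.5236, -0.0213,  0.063 ]), array([ 0.5166, -0.1267,  0.063 ]), array([ 0.4178, -0.1163,  0.063 ]), array([ 0.4253, -0.0163,  0.063 ])]
paddle top [array([ 0.49  , -0.2045,  0.166 ]), array([ 0.4336, -0.2023,  0.166 ])]
stack [ 0.35391195 -0.18103238  0.06      ] [ 0.37675018 -0.47565756  0.06      ]
knob [ 0.32335327 -0.29058022  0.04996903] [ 0.32026119 -0.28933663  0.04933654]
foot [array([ 0.3137, -0.2644,  0.012 ]), array([ 0.2949, -0.2792,  0.012 ]), array([ 0.3229, -0.3133,  0.012 ])]
[[ 0.9   0.44 -0.  ]
 [ 0.44 -0.9   0.  ]
 [ 0.   -0.   -1.  ]]
small [ 0.28758245 -0.36581391  0.04      ]
```

```bash
python3 - <<'E'
from h import *
rows([.322,-.290,.15],frame([0,0,-1],[.2,-.98,0]),8,.65)
E
```

```text
[[0.65,[0.4,-0.55,0.2],[-0.0,-0.0,0.23]],[0.65,[0.38,-0.57,0.2],[-0.0,0.0,0.23]],[0.65,[0.36,-0.58,0.2],[-0.0,0.0,0.23]],[0.65,[0.35,-0.59,0.2],[-0.0,0.0,0.23]],[0.65,[0.33,-0.6,0.2],[-0.0,0.0,0.23]],[0.65,[0.31,-0.61,0.2],[-0.0,0.0,0.23]],[0.65,[0.28,-0.62,0.21],[-0.01,0.0,0.23]],[0.65,[0.27,-0.63,0.2],[-0.0,0.0,0.23]]]
```

Request:
play_rows([
  [0.65, [0.4, -0.55, 0.2], [0, 0, 0.23]],
  [0.65, [0.38, -0.57, 0.2], [0, 0, 0.23]],
  [0.65, [0.36, -0.58, 0.2], [0, 0, 0.23]],
  [0.65, [0.35, -0.59, 0.2], [0, 0, 0.23]],
  [0.65, [0.33, -0.6, 0.2], [0, 0, 0.23]],
  [0.65, [0.31, -0.61, 0.2], [0, 0, 0.23]],
  [0.65, [0.28, -0.62, 0.21], [0, 0, 0.23]],
  [0.65, [0.27, -0.63, 0.2], [0, 0, 0.23]],
])

```text
t: 1.1
tool_pos: [0.3221, -0.2894, 0.15]
tool_rot: [-3.125, -0.314, 0.001]
contact_force: [0.5, -0.1, -0.5]
opening: 0.0554
grip_force: 0.0
```

```bash
python3 - <<'E'
from h import *
d=wrist();np.savez('w1.npz',**d);im=d['color'].copy()
from station import ctrl
o=ctrl.get_obs();print(o['tool_pos'],o['dq'].round(3) if hasattr(o['dq'],'round') else o['dq'])
for p in [(.322,-.29,.066),(.322,-.29,.0)]:
    u=proj(d,p);print(u);cv2.circle(im,tuple(int(x) for x in u),3,(0,255,0),-1)
cv2.imwrite('pics/w1.png',im)
E
```

```text
[ 0.32191178 -0.28552668  0.14785311] [-0.048  0.042 -0.026 -0.036 -0.007 -0.13 ]
[323.3297323  247.94102295]
[323.22959061 225.06109469]
```

View pics/w1.png

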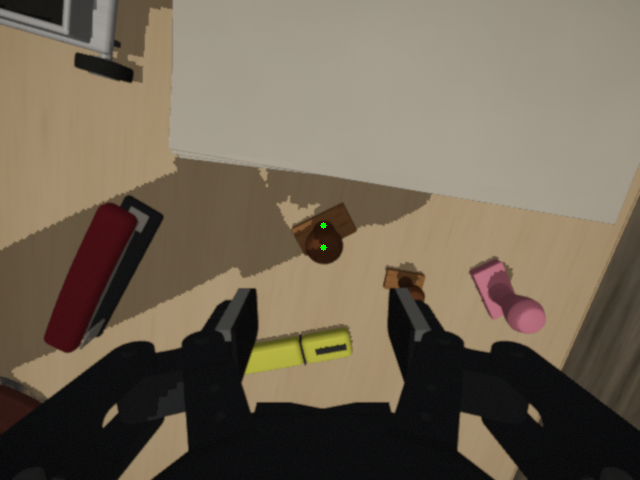

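Wrist view: the large brown stamp's knob top is centred near (324,242), almost at the predicted (323,248), clear of the stack and between the fingers.

```bash
python3 - <<'E'
from h import *
d=load('w1.npz');print(at(d,324,242,.066),at(d,324,230,.012))
p=at(d,324,242,.066)
from station import ctrl
print(ctrl.get_obs()['tool_pos'])
rows([p[0],p[1],.033],frame([0,0,-1],[.2,-.98,0]),5,.65)
E
```

```text
[ 0.32612432 -0.28960908  0.066     ] [ 0.32087125 -0.29085811  0.012     ]
[ 0.32191178 -0.28552668  0.14785311]
[[0.65,[0.01,0.02,0.46],[-0.01,0.0,0.0]],[0.65,[0.01,0.02,0.46],[-0.01,0.0,0.0]],[0.65,[0.02,0.02,0.46],[-0.01,0.0,0.0]],[0.65,[0.01,0.02,0.46],[-0.01,0.0,0.0]],[0.65,[0.02,0.02,0.46],[-0.0,0.0,0.0]]]
```

Request:
play_rows([
  [0.65, [0.02, 0, 0.4], [0, 0, 0]],
  [0.65, [0, 0, 0.5], [0, 0, 0]],
  [0.65, [0, 0, 0.5], [0, 0, 0]],
  [0.65, [0, 0, 0.5], [0, 0, 0]],
  [0.65, [0, 0, 0.44], [0, 0, 0]],
  [0.65, [0, 0, 0], [0, 0, 0]],
], force=30)

```text
t: 1.9
tool_pos: [0.322, -0.289, 0.0317]
tool_rot: [-3.121, -0.316, 0.004]
contact_force: [-0.2, 1.0, -0.3]
opening: 0.0556
grip_force: 0.0
```

Request:
play_rows([
  [0, [0, 0, 0], [0, 0, 0]],
  [0, [0, 0, 0], [0, 0, 0]],
  [0, [0, 0, 0], [0, 0, 0]],
  [0, [0, 0, 0], [0, 0, 0]],
  [0, [0, 0, 0], [0, 0, 0]],
])

```text
t: 2.52
tool_pos: [0.3239, -0.2912, 0.035]
tool_rot: [3.124, 0.317, 0.002]
contact_force: [-0.0, 1.6, 6.4]
opening: 0.0242
grip_force: 29.5
```

```bash
python3 - <<'E'
from h import *
Rt=frame([0,0,-1],[.2,-.98,0])
p,q=rows([.35,-.25,.20],Rt,4,0,[.323,-.290,.033],Rt)
p,q=rows([.4706,-.0705,.22],Rt,6,0,p,q)
p,q=rows([.4706,-.0705,.079],Rt,5,0,p,q)
E
```

```text
[[0,[0.17,-0.17,-0.84],[0.0,0.0,0.0]],[0,[0.17,-0.17,-0.83],[0.0,0.0,0.0]],[0,[0.17,-0.17,-0.84],[0.0,0.0,0.0]],[0,[0.18,-0.17,-0.83],[0.0,0.0,0.0]]]
[[0,[0.51,-0.51,-0.07],[0.0,0.0,0.0]],[0,[0.51,-0.5,-0.07],[0.0,0.0,0.0]],[0,[0.52,-0.51,-0.06],[0.0,0.0,0.0]],[0,[0.51,-0.5,-0.07],[0.0,0.0,0.0]],[0,[0.52,-0.51,-0.06],[0.0,0.0,0.0]],[0,[0.51,-0.5,-0.07],[0.0,0.0,0.0]]]
[[0,[0.0,-0.0,0.56],[0.0,0.0,0.0]],[0,[0.0,-0.0,0.57],[0.0,0.0,0.0]],[0,[0.0,-0.0,0.56],[0.0,0.0,0.0]],[0,[0.0,-0.0,0.57],[0.0,0.0,0.0]],[0,[0.0,-0.0,0.56],[0.0,0.0,0.0]]]
```

Request:
play_rows([
  [0, [0, 0, -0.6], [0, 0, 0]],
  [0, [0.1, -0.1, -0.8], [0, 0, 0]],
  [0, [0.2, -0.2, -0.94], [0, 0, 0]],
  [0, [0.39, -0.38, -1.0], [0, 0, 0]],
])

```text
t: 3.02
tool_pos: [0.3499, -0.2499, 0.2017]
tool_rot: [-3.126, -0.314, 0.001]
contact_force: [0.3, -0.3, 0.0]
opening: 0.0241
grip_force: 29.6
```

Request:
play_rows([
  [0, [0.51, -0.51, -0.1], [0, 0, 0]],
  [0, [0.51, -0.5, -0.1], [0, 0, 0]],
  [0, [0.52, -0.51, -0.1], [0, 0, 0]],
  [0, [0.51, -0.5, -0.1], [0, 0, 0]],
  [0, [0.52, -0.51, 0], [0, 0, 0]],
  [0, [0.51, -0.5, 0], [0, 0, 0]],
  [0, [0, 0, 0], [0, 0, 0]],
  [0, [0, 0, 0], [0, 0, 0]],
])

```text
t: 4.03
tool_pos: [0.4704, -0.0713, 0.2204]
tool_rot: [3.125, 0.317, -0.001]
contact_force: [0.1, -0.3, -0.4]
opening: 0.024
grip_force: 29.7
```

```bash
python3 - <<'E'
from h import *
from station import ctrl,imaging
o=ctrl.get_obs();print(o['tool_pos'],o['contact_force'],o['opening'])
d=dict(imaging.get_image('top'));np.savez('t2.npz',**d)
a=cv2.resize(d['color'][170:245,250:400],(800,400),interpolation=cv2.INTER_CUBIC)
cv2.imwrite('pics/t2.png',a)
E
```

```text
[ 0.4703832  -0.07129228  0.22044712] [ 0.09919774 -0.29216173 -0.42013526] 0.024018439541569667
```

Request:
play_rows([
  [0, [0, 0, 0.4], [0, 0, 0]],
  [0, [0, 0, 0.7], [0, 0, 0]],
  [0, [0, 0, 0.7], [0, 0, 0]],
  [0, [0, 0, 0.6], [0, 0, 0]],
  [0, [0, 0, 0.4], [0, 0, 0]],
  [0, [0, 0, 0], [0, 0, 0]],
  [0, [0, 0, 0.04], [0, 0, 0]],
  [0, [0, 0, 0], [0, 0, 0]],
])

```text
t: 5.08
tool_pos: [0.4708, -0.0713, 0.079]
tool_rot: [3.125, 0.316, 0.001]
contact_force: [0.4, 0.3, -0.0]
opening: 0.0238
grip_force: 29.8
```

Request:
play_rows([
  [0, [0, 0, 0.03], [0, 0, 0]],
  [0, [0, 0, 0.02], [0, 0, 0]],
  [0, [0, 0, 0], [0, 0, 0]],
])

```text
t: 5.45
tool_pos: [0.4707, -0.071, 0.0763]
tool_rot: [3.126, 0.317, -0.0]
contact_force: [-0.5, 0.6, -1.3]
opening: 0.0239
grip_force: 29.8
```

Request:
play_rows([
  [0, [0, 0, 0.02], [0, 0, 0]],
  [0, [0, 0, 0], [0, 0, 0]],
  [0.4, [0, 0, 0], [0, 0, 0]],
  [0.65, [0, 0, 0], [0, 0, 0]],
  [0.65, [0, 0, 0], [0, 0, 0]],
  [0.65, [0, 0, 0], [0, 0, 0]],
])

```text
t: 6.2
tool_pos: [0.4706, -0.071, 0.0751]
tool_rot: [-3.125, -0.317, 0.001]
contact_force: [-0.6, 0.2, -0.0]
opening: 0.0556
grip_force: 0.0
```

Request:
play_rows([
  [0.65, [0, 0, -0.5], [0, 0, 0]],
  [0.65, [0, 0, -0.8], [0, 0, 0]],
  [0.65, [0, 0, -1.0], [0, 0, 0]],
  [0.65, [0, 0, -1.0], [0, 0, 0]],
  [0.65, [-0.5, 0.3, -1.0], [0, 0, 0]],
  [0.65, [-0.9, 0.3, -0.5], [0, 0, 0]],
  [0.65, [-0.9, 0.3, 0], [0, 0, 0]],
  [0.65, [-0.5, 0, 0], [0, 0, 0]],
])

```text
t: 7.2
tool_pos: [0.3414, -0.144, 0.3159]
tool_rot: [3.125, 0.313, 0.002]
contact_force: [0.9, -1.1, 0.8]
opening: 0.0561
grip_force: 0.0
```

```bash
python3 - <<'E'
from h import *
from station import ctrl,imaging
im=np.zeros((600,800,3),np.uint8)
d=dict(imaging.get_image('top'));np.savez('t3.npz',**d)
im[:300,:600]=cv2.resize(d['color'][170:245,260:410],(600,300),interpolation=cv2.INTER_CUBIC)
s=dict(imaging.get_image('scene'));np.savez('s3.npz',**s)
im[300:,:400]=cv2.resize(s['color'][200:350,270:470],(400,300),interpolation=cv2.INTER_CUBIC)
w=wrist();np.savez('w3.npz',**w)
im[300:,400:]=cv2.resize(w['color'],(400,300))
cv2.imwrite('pics/t3.png',im)
o=ctrl.get_obs();print(o['t'],o['tool_pos'])
E
```

```text
7.35 [ 0.34240774 -0.14344739  0.31552762]
```

View pics/t3.png

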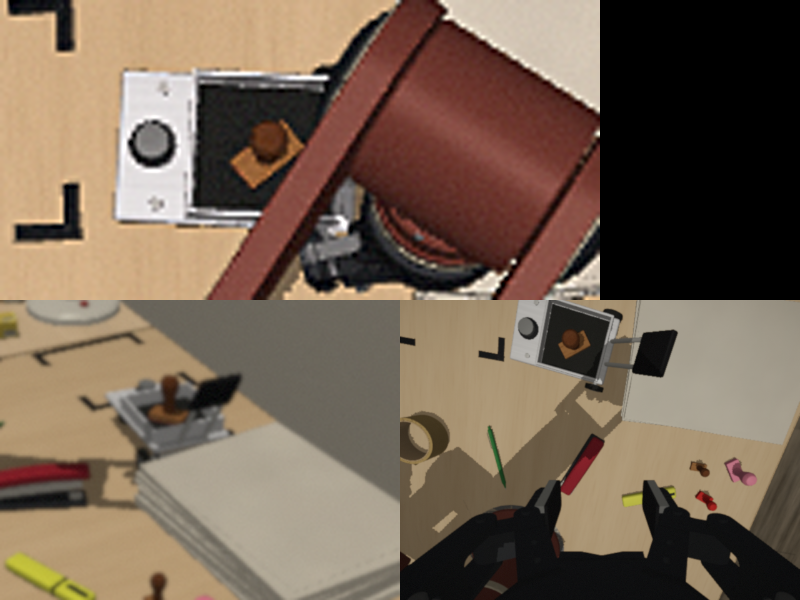

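The stamp stands upright in the tray: knob at (268,140) in the top crop, upright in the scene and wrist panels. The paddle at (655,352) in the wrist panel is free. Next is the handle.

```bash
cat >> h.py <<'E'
def grasp(c,th,back=0.):
    """caddy origin c (xy), heading th -> TCP pose for the handle grasp"""
    cx=np.array([np.cos(th),np.sin(th),0]);z=np.array([0,0,1.])
    tz=.5*cx-.866*z; ty=-(.866*cx+.5*z)
    return np.r_[c,0]-.1375*cx+.14*z+(.019-back)*tz, frame(tz,ty)
E
python3 - <<'E'
from h import *
w=load('w3.npz');t=load('top0.npz')
th=np.arctan2(.1678,.0095);c=[.4718,-.0505];cx=np.array([np.cos(th),np.sin(th)]);cy=np.array([-cx[1],cx[0]])
im=w['color'].copy()
def P(d,x,y,z): return proj(d,np.r_[np.array(c)+x*cx+y*cy,z])
for x,z in [(-.1225,.114),(-.1525,.166)]:
    for y in (-.028,.028): cv2.circle(im,tuple(P(w,x,y,z).astype(int)),2,(0,255,0),-1)
for x in (-.085,.085):
    for y in (-.055,.055): cv2.circle(im,tuple(P(w,x,y,.042).astype(int)),2,(0,0,255),-1)
cv2.imwrite('pics/w3.png',cv2.resize(im[:200,140:480],(800,470),interpolation=cv2.INTER_CUBIC))
p,q=grasp(c,th,.12);p,q=rows(p,q,8,.5)
g,qg=grasp(c,th);rows(g,qg,4,.5,p,q);print(g,qg.as_rotvec())
E
```

```text
[[0.5,[0.24,0.29,0.22],[0.47,0.06,0.22]],[0.5,[0.25,0.3,0.2],[0.47,0.06,0.23]],[0.5,[0.26,0.3,0.19],[0.47,0.06,0.22]],[0.5,[0.27,0.31,0.17],[0.46,0.06,0.23]],[0.5,[0.28,0.31,0.15],[0.47,0.06,0.22]],[0.5,[0.28,0.31,0.13],[0.46,0.06,0.23]],[0.5,[0.29,0.3,0.12],[0.47,0.06,0.22]],[0.5,[0.3,0.3,0.1],[0.46,0.05,0.23]]]
[[0.5,[0.0,-0.0,0.6],[0.0,0.0,-0.0]],[0.5,[0.0,-0.0,0.6],[0.0,0.0,-0.0]],[0.5,[0.0,-0.0,0.6],[0.0,0.0,-0.0]],[0.5,[0.0,-0.0,0.6],[0.0,0.0,-0.0]]]
[ 0.46456486 -0.17829536  0.123546  ] [-2.61707362  0.07402357 -0.01983506]
```

View pics/w3.png

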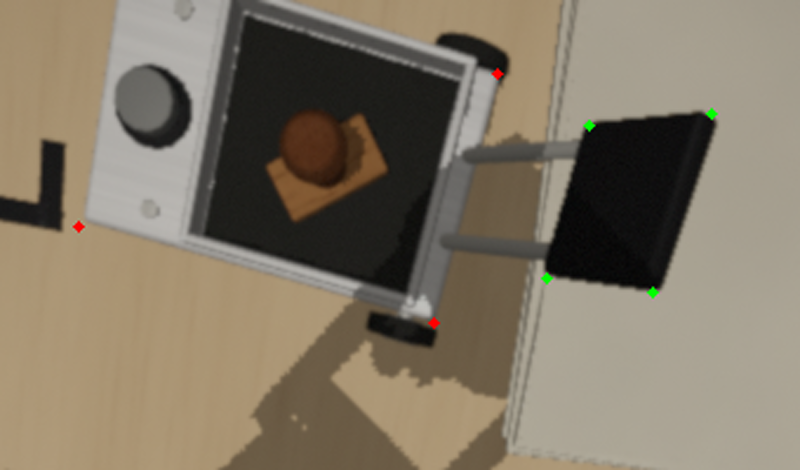

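Projected caddy corners (red) and paddle corners (green, (590,125)–(653,292)) match the picture to about 2 mm. Going to the handle.

Request:
play_rows([
  [0.5, [0.24, 0.29, 0.22], [0.47, 0.06, 0.22]],
  [0.5, [0.25, 0.3, 0.2], [0.47, 0.06, 0.23]],
  [0.5, [0.26, 0.3, 0.19], [0.47, 0.06, 0.22]],
  [0.5, [0.27, 0.31, 0.17], [0.46, 0.06, 0.23]],
  [0.5, [0.28, 0.31, 0.15], [0.47, 0.06, 0.22]],
  [0.5, [0.28, 0.31, 0.13], [0.46, 0.06, 0.23]],
  [0.5, [0.29, 0.3, 0.12], [0.47, 0.06, 0.22]],
  [0.5, [0.3, 0.3, 0.1], [0.46, 0.05, 0.23]],
])

```text
t: 8.35
tool_pos: [0.463, -0.2375, 0.2257]
tool_rot: [-2.614, 0.073, -0.015]
contact_force: [-0.0, -0.4, -0.1]
opening: 0.043
grip_force: 0.0
```

Request:
play_rows([
  [0.5, [0, 0, 0], [0, 0, 0]],
  [0.5, [0, 0, 0], [0, 0, 0]],
  [0.5, [0, 0, 0], [0, 0, 0]],
])

```text
t: 8.72
tool_pos: [0.4617, -0.237, 0.2279]
tool_rot: [-2.619, 0.07, -0.018]
contact_force: [0.9, -0.2, 0.5]
opening: 0.0429
grip_force: 0.0
```

```bash
python3 - <<'E'
from h import *
th=np.arctan2(.1678,.0095);c=[.4718,-.0505]
g,qg=grasp(c,th);rows(g,qg,5,.5)
E
```

```text
[[0.5,[-0.0,0.0,0.48],[0.0,0.0,0.0]],[0.5,[-0.0,0.01,0.48],[0.0,0.0,0.0]],[0.5,[-0.0,0.0,0.48],[0.0,0.01,0.01]],[0.5,[-0.0,0.01,0.48],[0.01,0.0,0.0]],[0.5,[-0.0,0.0,0.48],[0.0,0.01,0.01]]]
```

Request:
play_rows([
  [0.5, [0, 0, 0.4], [0, 0, 0]],
  [0.5, [0, 0, 0.5], [0, 0, 0]],
  [0.5, [0, 0, 0.6], [0, 0, 0]],
  [0.5, [0, 0, 0.5], [0, 0, 0]],
  [0.5, [0, 0, 0.4], [0, 0, 0]],
  [0.5, [0, 0, 0], [0, 0, 0]],
  [0.5, [0, 0, 0], [0, 0, 0]],
])

```text
t: 9.6
tool_pos: [0.4649, -0.178, 0.1238]
tool_rot: [-2.618, 0.072, -0.018]
contact_force: [0.3, 0.1, -0.5]
opening: 0.0425
grip_force: 0.0
```

Request:
play_rows([
  [0, [0, 0, 0], [0, 0, 0]],
  [0, [0, 0, 0], [0, 0, 0]],
  [0, [0, 0, 0], [0, 0, 0]],
  [0, [0, 0, 0], [0, 0, 0]],
  [0, [0, 0, 0], [0, 0, 0]],
  [0, [0, 0, 0], [0, 0, 0]],
], force=45)

```text
t: 10.35
tool_pos: [0.465, -0.1778, 0.1236]
tool_rot: [-2.617, 0.072, -0.018]
contact_force: [2.6, -0.0, 4.2]
opening: 0.0098
grip_force: 46.4
```

```bash
cat >> h.py <<'E'
def drive(poses,start,p0,R0,grip=0):
    """rows taking the gripped caddy from start (x,y,th) through poses"""
    p=np.array(p0,float);q=R0;out=[];cs=np.array(start[:2]);
    for (x,y,th) in poses:
        D=R.from_rotvec([0,0,th-start[2]])
        pt=D.apply(np.array(p0)-np.r_[cs,0])+np.r_[x,y,0];Rt=D*R0
        d=np.round(q.inv().apply(pt-p)/.05,2);w=np.round(np.degrees((q.inv()*Rt).as_rotvec())/8,2)
        out.append([grip,d.tolist(),w.tolist()]);p=p+q.apply(d*.05);q=q*R.from_rotvec(np.radians(w*8))
    for i in range(0,len(out),8): print(str(out[i:i+8]).replace(' ',''))
    return p,q
E
python3 - <<'E'
from h import *
from station import ctrl
o=ctrl.get_obs();p0=o['tool_pos'];R0=R.from_rotvec(o['tool_rot'])
th=np.arctan2(.1678,.0095);c=np.array([.4718,-.0505]);cx=np.array([np.cos(th),np.sin(th)])
s=[.003,.009,.016,.023,.030,.037,.043,.048]
print(drive([(*(c+k*cx),th) for k in s],(*c,th),p0,R0)[0],p0)
E
```

```text
[[0,[0.0,-0.05,0.03],[0.0,0.0,0.0]],[0,[0.0,-0.11,0.06],[0.0,0.0,0.0]],[0,[0.0,-0.12,0.07],[0.0,0.0,0.0]],[0,[0.0,-0.12,0.07],[0.0,0.0,0.0]],[0,[0.0,-0.12,0.07],[0.0,0.0,0.0]],[0,[0.0,-0.12,0.07],[0.0,0.0,0.0]],[0,[0.0,-0.1,0.06],[0.0,0.0,0.0]],[0,[0.0,-0.09,0.05],[0.0,0.0,0.0]]]
[ 0.46763782 -0.12997687  0.12353475] [ 0.4650056  -0.1778446   0.12358216]
```

Request:
play_rows([
  [0, [0, -0.05, 0.03], [0, 0, 0]],
  [0, [0, -0.11, 0.06], [0, 0, 0]],
  [0, [0, -0.12, 0.07], [0, 0, 0]],
  [0, [0, -0.12, 0.07], [0, 0, 0]],
  [0, [0, -0.12, 0.07], [0, 0, 0]],
  [0, [0, -0.12, 0.07], [0, 0, 0]],
  [0, [0, -0.1, 0.06], [0, 0, 0]],
  [0, [0, -0.09, 0.05], [0, 0, 0]],
])

```text
t: 11.35
tool_pos: [0.4679, -0.1293, 0.1236]
tool_rot: [-2.617, 0.072, -0.019]
contact_force: [4.6, -0.8, 4.6]
opening: 0.0094
grip_force: 46.8
```

Request:
play_rows([
  [0, [0, 0, 0], [0, 0, 0]],
  [0, [0, 0, 0], [0, 0, 0]],
])

```text
t: 11.6
tool_pos: [0.4677, -0.1293, 0.1235]
tool_rot: [-2.616, 0.072, -0.019]
contact_force: [5.0, 0.1, 4.8]
opening: 0.0095
grip_force: 46.9
```

```bash
python3 - <<'E'
from h import *
from station import ctrl,imaging
o=ctrl.get_obs();print(o['tool_pos'],o['tool_rot'])
im=np.zeros((600,800,3),np.uint8)
d=dict(imaging.get_image('top'));np.savez('t4.npz',**d)
im[:340]=cv2.resize(d['color'][160:245,200:400],(800,340),interpolation=cv2.INTER_CUBIC)
s=dict(imaging.get_image('scene'));np.savez('s4.npz',**s)
im[340:,:480]=cv2.resize(s['color'][190:320,260:500],(480,260))
cv2.imwrite('pics/t4.png',im)
E
```

```text
[ 0.46773137 -0.1293026   0.12347225] [-2.61640354  0.07199314 -0.01891688]
```

View pics/t4.png

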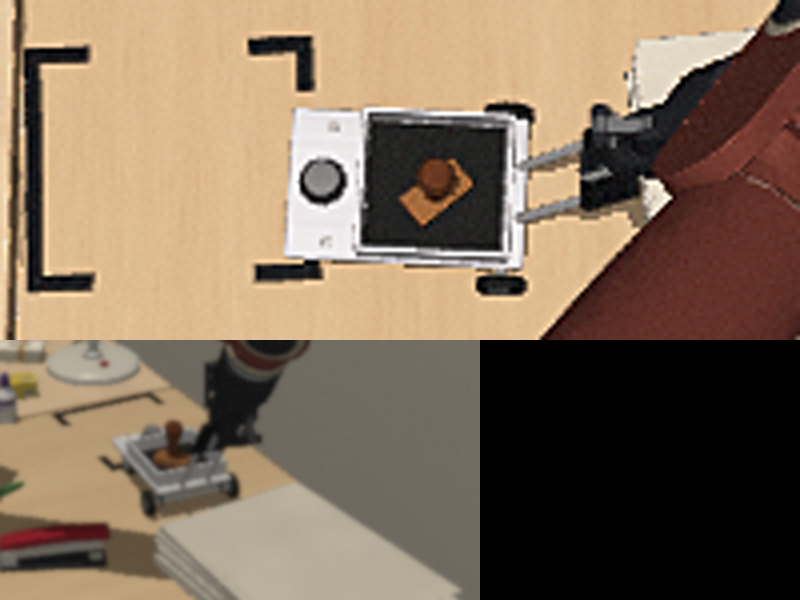

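The caddy rolled straight with the stamp standing. Its nose corners are now at crop (296,107) and (287,257), tail corners at (529,118) and (524,268). Now I plan the S-curve.

```bash
cat > plan.py <<'E'
from h import *
from station import ctrl
from scipy.interpolate import BPoly
t=load('t4.npz')
K=[at(t,200+x/4,160+y/4,.042)[:2] for x,y in [(296,107),(287,257),(529,118),(524,268)]]
n=(K[0]+K[1])/2;m=(K[2]+K[3])/2;e=n-m;print('img c',(n+m)/2,np.degrees(np.arctan2(e[1],e[0])),np.linalg.norm(e))
th=np.arctan2(.1678,.0095);c=np.array([.4718,-.0505])+.0485*np.array([np.cos(th),np.sin(th)]);print('odo c',c,np.degrees(th))
c=(c+(n+m)/2)/2; thi=np.arctan2(e[1],e[0]); th=(th+thi)/2
bc=np.array([.5068,.1718]);bt=np.arctan2(.1898,-.00335);b=np.array([np.cos(bt),np.sin(bt)]);l=np.array([-b[1],b[0]])
ra=c-.07*np.array([np.cos(th),np.sin(th)])-bc
s0,y0,k0=ra@b,ra@l,np.tan(th-bt);s1=-.07;sf=s1-.035
f=BPoly.from_derivatives([s0,sf],[[y0,k0,0],[0,0,0]]);fd=f.derivative()
N=26;u=np.linspace(0,1,N+1)[1:];
S=s0+(s1-s0)*(u-np.sin(2*np.pi*u)/(2*np.pi)*.7)
poses=[]
for s in S:
    y,k=(f(s),fd(s)) if s<sf else (0,0)
    a=bt+np.arctan(k);r=bc+s*b+y*l;poses.append((*(r+.07*np.array([np.cos(a),np.sin(a)])),a))
print('start',s0,y0,np.degrees(th-bt),'max yaw',min(np.degrees(p[2]-bt) for p in poses),poses[-1])
o=ctrl.get_obs()
print(drive(poses,(*c,th),o['tool_pos'],R.from_rotvec(o['tool_rot']))[0])
E
python3 plan.py
```

```text
img c [ 0.4755088  -0.00317896] 86.22922370373148 0.16715646231971468
odo c [ 0.47454144 -0.00207754] 86.75965751132107
start -0.24362294874389995 0.04036065654207209 -4.5167339627455 max yaw -27.061969523861347 (np.float64(0.5068), np.float64(0.1718), np.float64(1.5884446523585776))
[[0,[-0.0,-0.04,0.02],[0.0,0.01,0.01]],[0,[-0.01,-0.04,0.02],[0.0,0.01,0.03]],[0,[-0.01,-0.05,0.03],[0.0,0.04,0.07]],[0,[-0.02,-0.06,0.04],[0.0,0.07,0.12]],[0,[-0.03,-0.08,0.04],[0.0,0.12,0.2]],[0,[-0.05,-0.1,0.06],[0.0,0.17,0.29]],[0,[-0.07,-0.12,0.07],[0.0,0.22,0.38]],[0,[-0.07,-0.14,0.08],[0.0,0.25,0.44]]]
[[0,[-0.07,-0.16,0.1],[0.0,0.24,0.42]],[0,[-0.05,-0.19,0.11],[0.0,0.19,0.32]],[0,[-0.03,-0.2,0.12],[0.0,0.09,0.16]],[0,[0.01,-0.22,0.12],[0.0,-0.03,-0.06]],[0,[0.06,-0.22,0.13],[0.0,-0.18,-0.31]],[0,[0.09,-0.21,0.12],[0.0,-0.31,-0.53]],[0,[0.11,-0.21,0.12],[0.0,-0.39,-0.68]],[0,[0.11,-0.19,0.11],[0.0,-0.39,-0.67]]]
[[0,[0.08,-0.17,0.1],[0.0,-0.29,-0.49]],[0,[0.04,-0.15,0.09],[-0.0,-0.1,-0.19]],[0,[-0.0,-0.14,0.07],[-0.0,-0.0,0.0]],[0,[-0.0,-0.11,0.07],[-0.0,-0.0,0.0]],[0,[-0.0,-0.1,0.06],[-0.0,-0.0,0.0]],[0,[-0.0,-0.08,0.04],[-0.0,-0.0,0.0]],[0,[-0.0,-0.06,0.04],[-0.0,-0.0,0.0]],[0,[-0.0,-0.05,0.03],[-0.0,-0.0,0.0]]]
[[0,[-0.0,-0.04,0.02],[-0.0,-0.0,0.0]],[0,[-0.0,-0.03,0.02],[-0.0,-0.0,0.0]]]
[0.50949076 0.04472002 0.12332856]
```

Request:
play_rows([
  [0, [0, -0.04, 0.02], [0, 0.01, 0.01]],
  [0, [-0.01, -0.04, 0.02], [0, 0.01, 0.03]],
  [0, [-0.01, -0.05, 0.03], [0, 0.04, 0.07]],
  [0, [-0.02, -0.06, 0.04], [0, 0.07, 0.12]],
  [0, [-0.03, -0.08, 0.04], [0, 0.12, 0.2]],
  [0, [-0.05, -0.1, 0.06], [0, 0.17, 0.29]],
  [0, [-0.07, -0.12, 0.07], [0, 0.22, 0.38]],
  [0, [-0.07, -0.14, 0.08], [0, 0.25, 0.44]],
])

```text
t: 12.7
tool_pos: [0.4584, -0.0914, 0.1234]
tool_rot: [-2.591, 0.397, -0.101]
contact_force: [-1.3, -1.6, 7.6]
opening: 0.0096
grip_force: 47.0
```

Request:
play_rows([
  [0, [-0.07, -0.16, 0.1], [0, 0.24, 0.42]],
  [0, [-0.05, -0.19, 0.11], [0, 0.19, 0.32]],
  [0, [-0.03, -0.2, 0.12], [0, 0.09, 0.16]],
  [0, [0.01, -0.22, 0.12], [0, -0.03, -0.06]],
  [0, [0.06, -0.22, 0.13], [0, -0.18, -0.31]],
  [0, [0.09, -0.21, 0.12], [0, -0.31, -0.53]],
  [0, [0.11, -0.21, 0.12], [0, -0.39, -0.68]],
  [0, [0.11, -0.19, 0.11], [0, -0.39, -0.67]],
])

```text
t: 13.7
tool_pos: [0.5028, -0.0087, 0.1234]
tool_rot: [-2.616, 0.107, -0.025]
contact_force: [0.1, -2.0, 9.0]
opening: 0.0098
grip_force: 47.1
```

Request:
play_rows([
  [0, [0.08, -0.17, 0.1], [0, -0.29, -0.49]],
  [0, [0.04, -0.15, 0.09], [0, -0.1, -0.19]],
  [0, [0, -0.14, 0.07], [0, 0, 0]],
  [0, [0, -0.11, 0.07], [0, 0, 0]],
])

```text
t: 14.2
tool_pos: [0.5092, 0.0239, 0.1234]
tool_rot: [-2.617, -0.033, 0.011]
contact_force: [1.3, -1.6, 9.0]
opening: 0.0097
grip_force: 47.1
```

```bash
python3 - <<'E'
from h import *
from station import ctrl,imaging
o=ctrl.get_obs();print(o['t'],o['tool_pos'],o['tool_rot'],o['contact_force'])
im=np.zeros((600,800,3),np.uint8)
d=dict(imaging.get_image('top'));np.savez('t5.npz',**d)
im[:340]=cv2.resize(d['color'][160:245,200:400],(800,340),interpolation=cv2.INTER_CUBIC)
s=dict(imaging.get_image('scene'));np.savez('s5.npz',**s)
im[340:,:480]=cv2.resize(s['color'][190:320,260:500],(480,260))
cv2.imwrite('pics/t5.png',im)
E
```

```text
14.2 [0.50916823 0.02386182 0.12337456] [-2.61735455 -0.03250812  0.01143845] [ 1.30550153 -1.64535124  9.04323768]
```

View pics/t5.png

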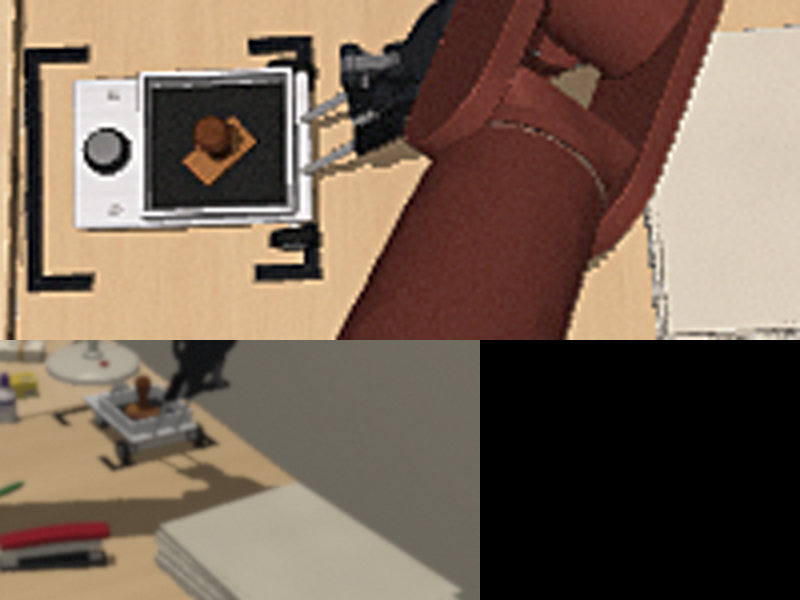

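The caddy is entering the bay straight: nose corners at (76,80) and (77,229), tail corners at (313,73) and (313,222). I check the residual against the bay.

```bash
python3 - <<'E'
from h import *
t=load('t5.npz')
K=[at(t,200+x/4,160+y/4,.042)[:2] for x,y in [(76,80),(77,229),(313,73),(313,222)]]
n=(K[0]+K[1])/2;m=(K[2]+K[3])/2;e=n-m;c=(n+m)/2
bc=np.array([.5068,.1718]);bt=np.arctan2(.1898,-.00335);b=np.array([np.cos(bt),np.sin(bt)]);l=np.array([-b[1],b[0]])
print(c,(c-bc)@b,(c-bc)@l,np.degrees(np.arctan2(e[1],e[0])-bt),np.linalg.norm(e))
br=at(t,200+107/4,160+150/4,.059)[:2];print('brake in bay',(br-bc)@b,(br-bc)@l)
print('wheels',[at(t,200+x/4,160+y/4,.018)[:2] for x,y in [(303,56),(295,237)]])
E
```

```text
[0.50491461 0.14912137] -0.0226418264370798 0.002285312685785314 -0.2903858062755383 0.16859003421901791
brake in bay 0.03683778148633994 0.004222020039028609
wheels [array([0.5809753 , 0.07360811]), array([0.44581276, 0.07992091])]
```

Request:
play_rows([
  [0, [0, -0.1, 0.06], [0, 0, 0]],
  [0, [0, -0.08, 0.05], [0, 0, 0]],
  [0, [0, -0.07, 0.04], [0, 0, 0]],
  [0, [0, -0.05, 0.03], [0, 0, 0]],
  [0, [0, -0.04, 0.02], [0, 0, 0]],
  [0, [0, -0.04, 0.02], [0, 0, 0]],
  [0, [0, 0, 0], [0, 0, 0]],
  [0, [0, 0, 0], [0, 0, 0]],
])

```text
t: 15.3
tool_pos: [0.5086, 0.0458, 0.1233]
tool_rot: [-2.617, -0.032, 0.011]
contact_force: [1.4, 0.4, 6.8]
opening: 0.0097
grip_force: 46.9
```

Request:
play_rows([
  [0.1, [0, 0, 0], [0, 0, 0]],
  [0.2, [0, 0, 0], [0, 0, 0]],
  [0.35, [0, 0, 0], [0, 0, 0]],
  [0.5, [0, 0, 0], [0, 0, 0]],
  [0.5, [0, 0, 0], [0, 0, 0]],
  [0.5, [0, 0, 0], [0, 0, 0]],
])

```text
t: 16.05
tool_pos: [0.5086, 0.0455, 0.1226]
tool_rot: [-2.618, -0.031, 0.011]
contact_force: [0.3, 0.3, -0.5]
opening: 0.0425
grip_force: 0.0
```

Request:
play_rows([
  [0.5, [0, 0, -0.2], [0, 0, 0]],
  [0.5, [0, 0, -0.5], [0, 0, 0]],
  [0.5, [0, 0, -0.8], [0, 0, 0]],
  [0.5, [0, 0, -0.9], [0, 0, 0]],
  [0.3, [0, 0, -0.8], [0, 0, 0]],
  [0, [0, 0, -0.3], [0, 0, 0]],
  [0, [0, 0, 0], [0, 0, 0]],
])

```text
t: 16.92
tool_pos: [0.5115, -0.0425, 0.2749]
tool_rot: [-2.618, -0.031, 0.009]
contact_force: [-1.1, -0.1, -0.8]
opening: 0.0001
grip_force: 0.0
```

```bash
python3 - <<'E'
from h import *
from station import ctrl,imaging
o=ctrl.get_obs();print(o['t'],o['tool_pos'],o['tool_rot'],o['contact_force'])
im=np.zeros((600,800,3),np.uint8)
d=dict(imaging.get_image('top'));np.savez('t6.npz',**d)
im[:340]=cv2.resize(d['color'][160:245,200:400],(800,340),interpolation=cv2.INTER_CUBIC)
w=wrist();np.savez('w6.npz',**w)
im[340:,:346]=cv2.resize(w['color'],(346,260))
cv2.imwrite('pics/t6.png',im)
E
```

```text
16.925 [ 0.51146777 -0.04245338  0.2749148 ] [-2.61837929 -0.03066513  0.00852652] [-1.11905622 -0.09009822 -0.75262577]
```

View pics/t6.png

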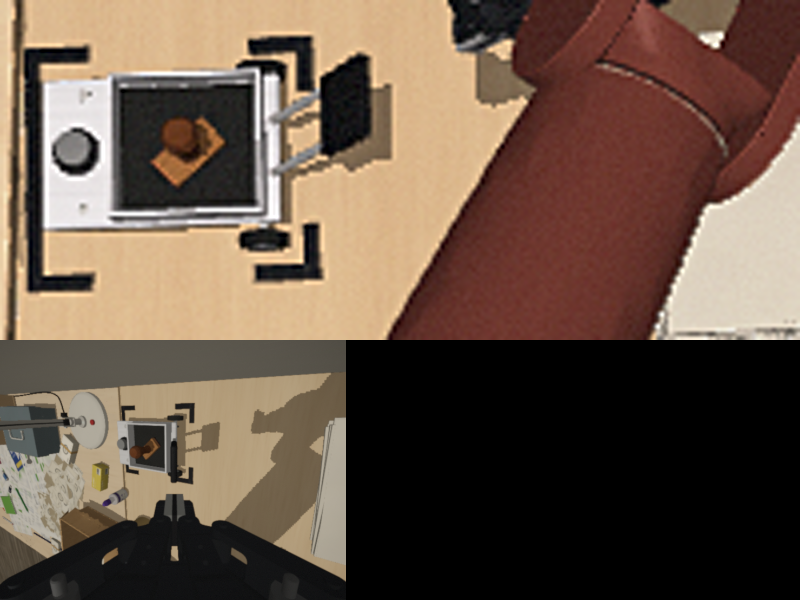

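The caddy sits in the bay with all its wheels in view, and the handle is free. The brake button is at crop (75,150). Now I locate it precisely.

```bash
python3 - <<'E'
from h import *
t=load('t6.npz')
K=[at(t,200+x/4,160+y/4,.042)[:2] for x,y in [(43,82),(45,229),(280,70),(282,221)]]
n=(K[0]+K[1])/2;m=(K[2]+K[3])/2;e=n-m;c=(n+m)/2
bc=np.array([.5068,.1718]);bt=np.arctan2(.1898,-.00335);b=np.array([np.cos(bt),np.sin(bt)]);l=np.array([-b[1],b[0]])
print(c,(c-bc)@b,(c-bc)@l,np.degrees(np.arctan2(e[1],e[0])-bt),np.linalg.norm(e))
br=at(t,200+75/4,160+150/4,.059);print('brake',br,c+.06*e/np.linalg.norm(e))
q=(br[:2]+c+.06*e/np.linalg.norm(e))/2;print(q)
D=frame([0,0,-1],[0,-1,0])
p,r=rows([q[0]-.0,.12,.25],D,6,0);p,r=rows([*q,.20],D,4,0,p,r);p,r=rows([*q,.075],D,4,0,p,r)
E
```

```text
[0.50569345 0.17210846] 0.0003279378507687865 0.0011009318418937996 0.45923371142193403 0.16897497106168918
brake [0.5023315 0.2310862 0.059    ] [0.50415381 0.2320887 ]
[0.50324266 0.23158745]
[[0,[-0.01,-0.43,0.34],[-0.63,0.01,0.03]],[0,[-0.01,-0.46,0.3],[-0.63,0.01,0.03]],[0,[-0.02,-0.48,0.25],[-0.62,0.01,0.03]],[0,[-0.02,-0.5,0.21],[-0.63,0.02,0.03]],[0,[-0.02,-0.51,0.17],[-0.62,0.01,0.02]],[0,[-0.02,-0.53,0.12],[-0.63,0.02,0.03]]]
[[0,[-0.0,-0.56,0.25],[0.0,-0.0,-0.0]],[0,[-0.0,-0.56,0.25],[0.0,-0.0,-0.0]],[0,[-0.0,-0.56,0.25],[0.0,-0.0,-0.0]],[0,[-0.0,-0.55,0.25],[0.0,-0.0,-0.0]]]
[[0,[-0.0,-0.0,0.63],[0.0,-0.0,-0.0]],[0,[-0.0,-0.0,0.62],[0.0,-0.0,-0.0]],[0,[-0.0,-0.0,0.63],[0.0,-0.0,-0.0]],[0,[-0.0,-0.0,0.62],[0.0,-0.0,-0.0]]]
```

Request:
play_rows([
  [0, [-0.01, -0.43, 0.34], [-0.63, 0.01, 0.03]],
  [0, [-0.01, -0.46, 0.3], [-0.63, 0.01, 0.03]],
  [0, [-0.02, -0.48, 0.25], [-0.62, 0.01, 0.03]],
  [0, [-0.02, -0.5, 0.21], [-0.63, 0.02, 0.03]],
  [0, [-0.02, -0.51, 0.17], [-0.62, 0.01, 0.02]],
  [0, [-0.02, -0.53, 0.12], [-0.63, 0.02, 0.03]],
])

```text
t: 17.77
tool_pos: [0.5026, 0.1208, 0.2494]
tool_rot: [3.137, 0.0, 0.001]
contact_force: [0.1, 0.6, 0.8]
opening: 0.0
grip_force: 0.0
```

Request:
play_rows([
  [0, [0, -0.56, 0.25], [0, 0, 0]],
  [0, [0, -0.56, 0.25], [0, 0, 0]],
  [0, [0, -0.56, 0.25], [0, 0, 0]],
  [0, [0, -0.55, 0.25], [0, 0, 0]],
  [0, [0, 0, 0], [0, 0, 0]],
  [0, [0, 0, 0], [0, 0, 0]],
])

```text
t: 18.52
tool_pos: [0.5034, 0.2307, 0.2003]
tool_rot: [3.139, -0.0, 0.002]
contact_force: [1.2, -0.7, -0.4]
opening: 0.0001
grip_force: 0.0
```

```bash
python3 - <<'E'
from h import *
D=frame([0,0,-1],[0,-1,0])
rows([.5032,.2316,.07],D,5,0)
E
```

```text
[[0,[-0.0,-0.0,0.52],[0.0,-0.0,-0.0]],[0,[-0.0,-0.01,0.52],[0.0,-0.0,-0.0]],[0,[-0.0,-0.0,0.52],[0.01,-0.0,-0.0]],[0,[-0.0,-0.01,0.52],[0.0,-0.0,-0.0]],[0,[-0.01,-0.0,0.53],[0.01,-0.01,-0.0]]]
```

Request:
play_rows([
  [0, [0, 0, 0.5], [0, 0, 0]],
  [0, [0, 0, 0.6], [0, 0, 0]],
  [0, [0, 0, 0.6], [0, 0, 0]],
  [0, [0, 0, 0.5], [0, 0, 0]],
  [0, [0, 0, 0.4], [0, 0, 0]],
  [0, [0, 0, 0.1], [0, 0, 0]],
  [0, [0, 0, 0.06], [0, 0, 0]],
  [0, [0, 0, 0], [0, 0, 0]],
])

```text
t: 19.52
tool_pos: [0.5053, 0.2308, 0.0643]
tool_rot: [3.141, -0.001, 0.007]
contact_force: [-0.3, 0.2, -0.9]
opening: 0.0001
grip_force: 0.0
```

Request:
play_rows([
  [0, [0, 0, 0.06], [0, 0, 0]],
  [0, [0, 0, 0.04], [0, 0, 0]],
  [0, [0, 0, 0.02], [0, 0, 0]],
  [0, [0, 0, 0], [0, 0, 0]],
])

```text
t: 20.02
tool_pos: [0.5048, 0.2308, 0.0577]
tool_rot: [3.141, -0.001, 0.005]
contact_force: [-0.3, 0.0, 1.2]
opening: -0.0001
grip_force: 0.9
```

Contact at about z=0.058. Pressing on.

Request:
play_rows([
  [0, [0, 0, 0.04], [0, 0, 0]],
  [0, [0, 0, 0.04], [0, 0, 0]],
  [0, [0, 0, 0.02], [0, 0, 0]],
  [0, [0, 0, 0], [0, 0, 0]],
])

```text
t: 20.52
tool_pos: [0.5046, 0.2306, 0.0522]
tool_rot: [3.14, -0.001, 0.004]
contact_force: [1.0, 0.2, 1.6]
opening: -0.0004
grip_force: 0.7
```

Request:
play_rows([
  [0, [0, 0, 0.02], [0, 0, 0]],
  [0, [0, 0, 0], [0, 0, 0]],
])

```text
t: 20.78
tool_pos: [0.5048, 0.2307, 0.0517]
tool_rot: [3.14, -0.001, 0.005]
contact_force: [-0.2, -0.1, 3.4]
opening: -0.0002
grip_force: 1.8
```

Not yet against the stop; a little more until the force rises clearly.

Request:
play_rows([
  [0, [0, 0, 0.02], [0, 0, 0]],
  [0, [0, 0, 0], [0, 0, 0]],
])

```text
t: 21.02
tool_pos: [0.5053, 0.2309, 0.0515]
tool_rot: [3.141, -0.001, 0.007]
contact_force: [-0.9, 0.3, 7.0]
opening: -0.0
grip_force: 3.7
```

Request:
play_rows([
  [0, [0, 0, 0.02], [0, 0, 0]],
  [0, [0, 0, 0], [0, 0, 0]],
])

```text
t: 21.28
tool_pos: [0.5059, 0.2311, 0.0514]
tool_rot: [3.141, -0.002, 0.008]
contact_force: [-1.6, -0.6, 10.8]
opening: -0.0003
grip_force: 5.2
```

It is on the stop: force rises to 10.8 N with no further travel. Retracting straight up.

Request:
play_rows([
  [0, [0, 0, -0.1], [0, 0, 0]],
  [0, [0, 0, -0.3], [0, 0, 0]],
  [0, [0, 0, -0.7], [0, 0, 0]],
  [0, [0, 0, -1], [0, 0, 0]],
  [0, [0, 0, -1], [0, 0, 0]],
  [0, [-0.8, 0, -0.6], [0, 0, 0]],
  [0, [-0.9, 0.5, -0.3], [0, 0, 0]],
  [0, [-0.6, 0.5, 0], [0, 0, 0]],
])

```text
t: 22.28
tool_pos: [0.388, 0.1808, 0.2513]
tool_rot: [3.141, 0.001, 0.01]
contact_force: [0.1, -0.5, 0.1]
opening: -0.0001
grip_force: 0.0
```

Request:
play_rows([
  [0, [0, 1, 0], [0, 0, 0]],
  [0, [0, 1, 0], [0, 0, 0]],
  [0, [0, 1, 0], [0, 0, 0]],
  [0, [0, 1, 0], [0, 0, 0]],
  [0, [0, 1, 0], [0, 0, 0]],
  [0, [0, 0.5, 0], [0, 0, 0]],
  [0, [0, 0, 0], [0, 0, 0]],
  [0, [0, 0, 0], [0, 0, 0]],
])

```text
t: 23.28
tool_pos: [0.3886, -0.0934, 0.2495]
tool_rot: [3.141, -0.001, 0.004]
contact_force: [-0.5, 0.1, -0.1]
opening: -0.0001
grip_force: 0.0
```

```bash
python3 - <<'E'
from h import *
from station import ctrl,imaging
o=ctrl.get_obs();print(o['t'],o['tool_pos'],o['contact_force'])
im=np.zeros((600,800,3),np.uint8)
d=dict(imaging.get_image('top'));np.savez('t7.npz',**d)
im[:340]=cv2.resize(d['color'][160:260,150:385],(800,340),interpolation=cv2.INTER_CUBIC)
s=dict(imaging.get_image('scene'))
im[340:,:480]=cv2.resize(s['color'][180:310,240:480],(480,260),interpolation=cv2.INTER_CUBIC)
cv2.imwrite('pics/t7.png',im)
E
```

```text
23.275 [ 0.38859236 -0.09340441  0.24949743] [-0.48782884  0.10417759 -0.11372029]
```

View pics/t7.png

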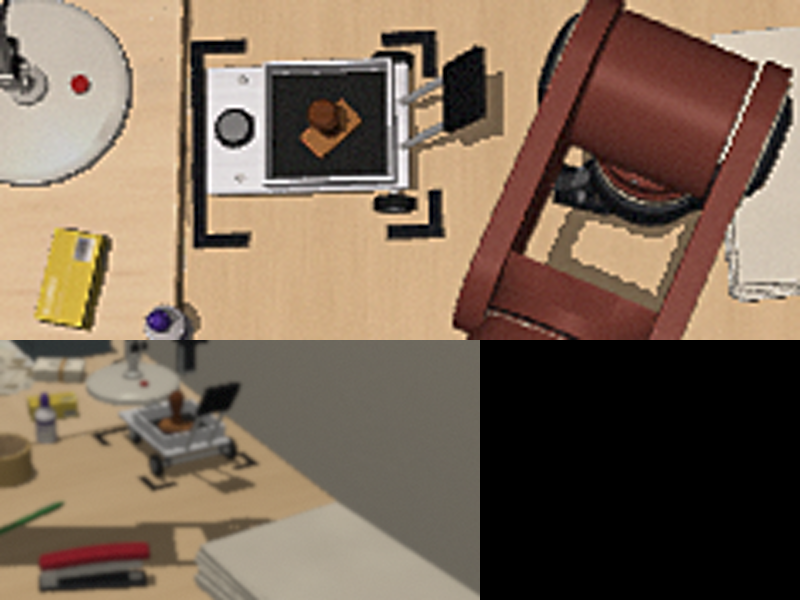

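The caddy is still parked at (310,128), the stamp is upright at (325,118), the brake is down at (235,127), and the carton and bottle are undisturbed. Handing in.

```bash
python3 -c "
from station import ctrl;print(ctrl.finish_job())"
```

```text
the job is handed in; nothing more can be done
None
```

The job is handed in at about 23 s: the stamp stands upright in the tray, the caddy is parked about 1 mm off the bay's centre, nose at the closed end, the brake is pressed to its stop, and the bottle and carton were not touched; the castors, hidden under the deck, should trail straight after the straight final push, but I could not see them.

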